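Open the fallout sampler and load its witness plate

TASK

Open the round metal sampling pot: lift its loose lid off by the knob and lay it, knob up, flat inside the shallow round dish, leaving it there. Then pick up the witness-plate carrier by its grip bar and seat it fully down, flat and square, in the rectangular pocket inside the open pot (either way round). Set both down gently rather than dropping them, never tip the lid over, and leave the bottle, the filter and the petri dishes where they stand.

Things in the scene. Friction and masses are not known exactly. Their poses are not given: they have to be found in the camera images.
- pot: Round metal sampling pot fixed to the bench, outer diameter 160 mm, wall 4 mm, rim 50 mm above the bench, open at the top under the lid. Inside stands a white block (100 x 80 mm, its top 24 mm above the bench) with a rectangular pocket. Origin: centre of the pot's underside, on the bench; z up; x along the pocket's long side.
- pocket (a point): Centre of the floor of the pocket in the pot, 14 mm above the bench. The pocket is 68 mm (along x) by 48 mm (along y), 10 mm deep, with 2 mm chamfers at its mouth. Axes as those of the pot. Hidden by the lid at the start.
- lid: Loose round metal lid lying on the pot at the start, 0.2 to 0.4 kg. Origin: centre of its underside; z up through the knob. From the origin upward: a locating step of 146 mm diameter, 4 mm thick, that drops inside the pot's rim; a flange of 166 mm diameter, 4 mm thick, that lies on the rim; a stem of 16 mm diameter, 8 mm high; a black knob of 28 mm diameter, 22 mm high. Total height 38 mm.
- lid_knob (a point): Centre of the top of the lid's knob, 38 mm above the lid's origin (84 mm above the bench while the lid is on the pot), 30 mm above the lid's flat top.
- dish: Shallow round white dish fixed to the bench, outer diameter 208 mm at the foot and 212 mm at the rim, wall 4 mm, rim 14 mm high, flat floor 4 mm above the bench, inside diameter about 200 mm. Origin: centre of its underside, on the bench.
- carrier: Loose witness-plate carrier, about 0.12 kg: a flat metal plate 64 mm (along x) by 44 mm (along y), 10 mm thick (its lowest 3 mm 2 mm smaller all round), with a black upright grip bar in the middle of its top, 40 mm long along x, 12 mm thick along y, 24 mm high. Origin: centre of its underside; z up. Lies flat on the bench at the start.
- carrier_grip (a point): Centre of the top of the carrier's grip bar, 34 mm above the carrier's origin.
- bottle: Bystander: white bottle with a cap, 60 mm diameter, 105 mm high, standing on the bench. Origin: centre of its underside.
- filter: Bystander: grey filter cartridge with a nipple on top, 54 mm diameter, 84 mm high, standing on the bench. Origin: centre of its underside.
- petri: Bystander: stack of two clear petri dishes, one piece, 92 mm diameter, 36 mm high. Origin: centre of its underside.

How it is judged:
By the outcome, as a careful person would: the job done as asked, in the order asked, and still so for the second after the job is handed in, with the robot touching nothing.
It also fails if it takes over 64 s, if anything falls off the work surface, if the arm or the gripper's body presses on something with over 40 N, if the wrist force passes 120 N, or if a joint passes its speed limit or range.

ROBOT

A 6-joint arm with a two-finger parallel gripper is mounted at the origin on the work surface. World frame = base frame: x ahead of the robot, y to its left, z up, the work surface at z = 0. Lengths are in m, angles in rad, forces in N, time in s.
With the tool pointing down it reaches from about 0.3 to 0.875 m from the base axis. Payload 6.4 kg.
Tool frame: the origin (TCP) lies on the front face of the gripper's body, between the roots of the fingers; the fingertips stand 73 mm ahead of it and the grasp point (between the pads) lies 54 mm ahead of it (bot.pinch_z is the distance from the TCP to the grasp point, in m); z points along the fingers, y is the line along which they close (so a half turn about z gives the same grasp; the last joint's range is limited). The gripper opens to 85 mm and grips with 20 to 120 N. Pads are 22 mm wide; open, the fingers measure 114 mm over their backs; the gripper's body (76 mm by 85 mm) begins 54 mm behind the grasp point. The pads swing forward as they close: fully open they stand 13 mm farther back than shut.
Start: joints at [-1.466, 0.181, 1.607, -0, 1.354, -0.206], TCP at [0.176, -0.547, 0.304] pointing down, gripper open.
Joint ranges: [-2.99, 2.99], [-0.89, 2.07], [0.3, 2.58], [-1.14, 4.28], [0, 2.63], [-3.12, 3.12]. Speed limits (rad/s): [2.57, 2.57, 3.01, 3.14, 3.14, 3.14].

INTERFACE

Orientations are given as a unit quaternion [x, y, z, w].
In Python, from bench import bot gives the robot as it stands.
- The arm moves only by the tool play_rows, never from a script. Its arguments are lists of equal length, an entry for each row: "linear": the shift along the world's x, y, z each as a share of 0.8 m, from -1 to 1, a list of three; "roll": the turn about the world's z as a share of 180 degrees, from -1 to 1. A call has 1 to 8 rows; each row shifts and turns the commanded pose from where the row before left it; what a row does not reach is not made up. A row lasts 1/10 s, in which the tool goes at most 50 mm and 8.59 degrees, less where a joint would pass 70% of its speed; a pose out of reach is approached as far as the arm can. A call with a number of a shift or a turn outside -1 to 1 is refused whole. A call with a gripper value outside its range is refused whole. "fingers" is the opening, from -1 (shut) to 1 (fully open), set as the call begins (left out, the last holds). The fingers move at their own pace and stop on an object; "squeeze" is the grip in N (left out, the last holds). Time passes only in rows, so rows that do not move let the fingers close. It gives the time, the measured TCP pose, the force, the opening and the grip force at its end, in the units of the state.
- bot.get_state(): the state, without advancing time (a new reading comes with each control period).
- bot.get_image(name): name is "side" or "top" or "wrist"; returns (picture, depth): 384x512x3 uint8, blue, green, red; 384x512 float32, m along the optical axis (not along the pixel's ray), 0 where there is no reading.
- bot.calibration(name): a dict with "fx", "fy", "cx", "cy" (pixels), "extrinsics" (4x4, takes a point from world to camera coordinates). Camera axes: x right, y up, looking along -z (the intrinsics and any distortion apply to the point x, -y, -z); pixel columns grow to the right and rows downward; lengths in m; the calibration is good to about 2 mm. A picture is of the moment at which its call begins: read the wrist's pose just before it. calibration takes no time and is no camera call; for the wrist camera it gives the pose at the moment of the call.
- bot.hand_in(): hands the job in; it is judged then, once.
The state is a dict: "time": time; "qpos": joint angles; "dq": joint speeds; "joint_torque": joint torques, N m; "eef_pos": TCP position; "ee_rot": TCP orientation; "contact_force": force on the tool from outside, world axes, zero at the start; "torque": the same for the moment, N m; "grip_width": finger opening in m; "gripper_force": force on a finger pad.
Only numpy, scipy, OpenCV 4.12 (cv2) and the standard library are available. Lean on these libraries where they do the work, as an engineer would, in place of code of your own. Each camera call takes 0.05 s, during which the arm holds its last target. There are 200 camera calls.

## Working session

There is one attempt and no reset: what is moved stays moved. The work goes in short steps, Python scripts to look and compute and a tool call to move; the robot and the scene stay as the last step left them, time stands still between calls to the robot, and variables do not carry over. Pictures are saved under pics/ and viewed, at most 10 in all, crops included, and the job is handed in when it is done.

Besides the shell and the picture viewer there is one more tool, called after ">>>" as name([rows], argument=value, ...), one row to a line, values as JSON. play_rows: Moves the arm, as the interface text tells. Its arguments: {"type":"object","properties":{"linear":{"type":"array"},"roll":{"type":"array"},"fingers":{"type":"number"},"squeeze":{"type":"number"}},"required":["linear","roll"]}

```bash
mkdir -p pics; cat > h.py <<'E'
import numpy as np, cv2
from bench import bot
def cam(name):
    c=bot.calibration(name); E=np.array(c["extrinsics"]); return c,E
def pts(name,depth,c=None):
    c,E=c or cam(name)
    v,u=np.mgrid[0:384,0:512]
    d=depth
    P=np.stack([(u-c["cx"])/c["fx"]*d,-(v-c["cy"])/c["fy"]*d,-d,np.ones_like(d)],-1)
    return (P@np.linalg.inv(E).T)[...,:3]
def ray(c,E,u,v,z):
    Ei=np.linalg.inv(E)
    r=Ei[:3,:3]@np.array([(u-c["cx"])/c["fx"],-(v-c["cy"])/c["fy"],-1]); o=Ei[:3,3]
    return o+r*(z-o[2])/r[2]
E
python3 - <<'E'
from h import *
s=bot.get_state(); print(s)
for n in ["top","side"]:
    p,d=bot.get_image(n); cv2.imwrite(f"pics/{n}0.png",p); np.savez(f"{n}0.npz",p=p,d=d)
    c=bot.calibration(n); print(n,{k:(v if k!="extrinsics" else np.round(v,3).tolist()) for k,v in c.items()})
a=np.hstack([cv2.imread("pics/top0.png")]); 
E
```

```text
{'time': 0.0, 'qpos': array([-1.46630074e+00,  1.81504071e-01,  1.60803616e+00, -2.85389912e-06,
        1.35381953e+00, -2.06292897e-01]), 'dq': array([ 0.00136288, -0.00093644,  0.00101799,  0.00021063, -0.00077044,
       -0.0016574 ]), 'joint_torque': array([ 2.65454928e-04, -4.44869614e+01, -3.51333869e+01, -2.30600754e-04,
        9.30399197e-03, -5.13432394e-05]), 'eef_pos': array([ 0.17581296, -0.54699536,  0.30299123]), 'ee_rot': array([ 9.87950157e-01,  1.54769848e-01,  4.35608503e-05, -8.82480068e-04]), 'contact_force': array([-0.85610077, -0.44631302, -0.52044133]), 'torque': array([-0.04441732,  0.02171   ,  0.00132739]), 'gripper_force': 0.0, 'grip_width': 0.08533978379275789}
top {'fx': 455.6832391821974, 'fy': 455.6832391821974, 'cx': 256.45975558995633, 'cy': 192.02801536239954, 'extrinsics': [[-0.012, -1.0, -0.004, 0.017], [0.972, -0.013, 0.234, -0.605], [-0.234, -0.001, 0.972, -1.187], [0.0, 0.0, 0.0, 1.0]]}
side {'fx': 496.743952166185, 'fy': 496.743952166185, 'cx': 258.5762278139547, 'cy': 192.50098374117334, 'extrinsics': [[0.958, -0.286, -0.001, -0.564], [0.181, 0.604, 0.776, -0.187], [-0.221, -0.744, 0.631, -1.059], [0.0, 0.0, 0.0, 1.0]]}
```

View pics/top0.png

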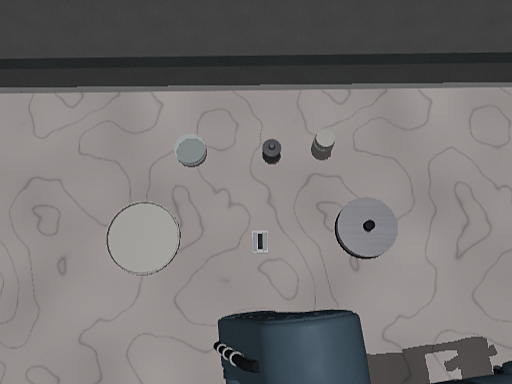

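View pics/side0.png

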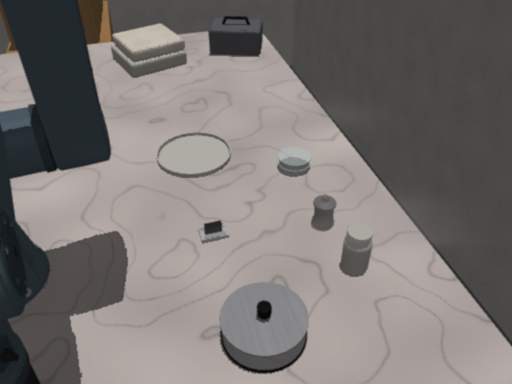

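The top view shows the dish at (144,238), the carrier at (260,241) and the lid at (367,227) with its knob at (369,226). In the side view the knob is at (264,309), the grip at (213,228) and the dish at (194,154).

```bash
cat >> h.py <<'E'
def blob(m,box):
    x0,y0,x1,y1=box; k=np.zeros_like(m,np.uint8); k[y0:y1,x0:x1]=m[y0:y1,x0:x1]
    n,l,st,ce=cv2.connectedComponentsWithStats(k); i=1+np.argmax(st[1:,4]); return ce[i],st[i,4],l==i
def tri(obs):  # [(c,E,u,v)]: least squares point of rays
    A=np.zeros((3,3));b=np.zeros(3);L=[]
    for c,E,u,v in obs:
        o=np.linalg.inv(E)[:3,3]; r=ray(c,E,u,v,0)-o; r/=np.linalg.norm(r); M=np.eye(3)-np.outer(r,r); A+=M;b+=M@o;L.append((M,o))
    x=np.linalg.solve(A,b); return x,[np.linalg.norm(M@(x-o)) for M,o in L]
E
python3 - <<'E'
from h import *
T=np.load("top0.npz");S=np.load("side0.npz");ct=cam("top");cs=cam("side")
gt=T["p"].max(2);gs=S["p"].max(2)
for nm,bt,bs in [("knob",(355,212,385,242),(250,295,280,325)),("grip",(250,228,270,254),(200,218,228,238))]:
    a,na,ma=blob((gt<60).astype(np.uint8),bt); b,nb,mb=blob((gs<60).astype(np.uint8),bs)
    x,e=tri([(*ct,*a),(*cs,*b)]); print(nm,a,na,b,nb,x.round(4),np.round(e,4))
    for n,d,m in [("t",T["d"],ma),("s",S["d"],mb)]:
        P=pts({"t":"top","s":"side"}[n],d)[m]; z=P[:,2]; hi=P[z>np.percentile(z,95)-.006]; print(n,np.median(hi,0).round(4),len(hi))
# dish and lid circles: by depth points
for n,d in [("top",T["d"]),("side",S["d"])]:
    P=pts(n,d)
    for nm,c0,R,z0,z1 in [("dish",None,0,0,0)]:
        pass
    bench=P[(abs(P[...,0]-.55)<.25)&(abs(P[...,1])<.35)]; print(n,"bench z",np.median(bench[:,2]).round(4))
for nm,n,g,box,thr in [("dish","top",T,(100,195,190,280),185),("dish","side",S,(150,130,240,180),170)]:
    p=g["p"]; hsv=cv2.cvtColor(p,cv2.COLOR_BGR2HSV); print(nm,n,hsv[238,144] if n=="top" else hsv[154,194],hsv[250,200])
    x0,y0,x1,y1=box
    m=((hsv[...,0]>20)&(hsv[...,0]<100)&(p[...,1]>150)).astype(np.uint8); a,na,ma=blob(m,box)
    e=cv2.fitEllipse(max(cv2.findContours(ma.astype(np.uint8),0,1)[0],key=cv2.contourArea)); print(a,na,e)
    c=ct if n=="top" else cs
    print(ray(*c,*e[0],.004).round(4),ray(*c,*e[0],.014).round(4))
# lid flange via depth
for n,g in [("top",T),("side",S)]:
    P=pts(n,g["d"]); k=(abs(P[...,2]-.054)<.006)&(np.hypot(P[...,0]-.55,P[...,1]+.27)<.14)
    Q=P[k][:,:2]; (c,r)=cv2.minEnclosingCircle(Q.astype(np.float32)); print("lid",n,k.sum(),c,r,np.median(P[k][:,2]))
E
```

```text
knob [368.46666667 225.26666667] 105 [263.52136752 310.21794872] 234 [ 0.5093 -0.2935  0.0734] [0.0014 0.0014]
t [ 0.5069 -0.2921  0.0841] 69
s [ 0.5108 -0.2937  0.0839] 143
grip [259.5 241. ] 60 [212.56291391 226.98013245] 151 [0.4767 0.0021 0.0251] [0.0014 0.0014]
t [0.4743 0.001  0.0335] 46
s [0.4773 0.0008 0.0335] 68
top bench z -0.0
side bench z 0.0006
dish top [ 23   6 160] [  4  14 148]
[142.02144866 235.96659634] 2844 ((143.581787109375, 236.48941040039062), (63.83827209472656, 68.6581802368164), 92.22593688964844)
[0.4952 0.3322 0.004 ] [0.4938 0.3297 0.014 ]
dish side [ 21  15 175] [  8  17 175]
[193.47170809 154.07456372] 1891 ((193.37551879882812, 154.16224670410156), (35.66571807861328, 68.74014282226562), 85.10086059570312)
[0.4953 0.3375 0.004 ] [0.4934 0.323  0.014 ]
lid top 2661 (0.5089471936225891, -0.29382386803627014) 0.08406154066324234 0.05354951183703105
lid side 4998 (0.5105515122413635, -0.2915966510772705) 0.08414216339588165 0.053960469904306196
```

>>> play_rows([
  [0.04,0.03,0],
  [0.04,0.03,0],
  [0.04,0.03,0],
  [0.04,0.03,0],
  [0.04,0.03,0],
  [0.04,0.03,0],
  [0.04,0.03,0],
  [0.04,0.03,0],
], roll=[-0.0124,-0.0124,-0.0124,-0.0124,-0.0124,-0.0124,-0.0124,-0.0124], fingers=1)

```text
time: 0.9
eef_pos: [0.4329, -0.3541, 0.3035]
ee_rot: [1.0, -0.001, -0.0, -0.0]
contact_force: [0.3, -0.0, 0.6]
grip_width: 0.0855
gripper_force: 0.0
```

>>> play_rows([
  [0.03,0.025,-0.02],
  [0.03,0.025,-0.02],
  [0.03,0.025,-0.02],
  [0,0,0],
  [0,0,0],
  [0,0,0],
], roll=[0,0,0,0,0,0])

```text
time: 1.5
eef_pos: [0.5035, -0.2962, 0.2563]
ee_rot: [1.0, -0.001, 0.0, 0.0]
contact_force: [0.1, -0.1, 0.0]
grip_width: 0.0856
gripper_force: 0.0
```

```bash
python3 - <<'E'
from h import *
s=bot.get_state(); print(s["eef_pos"],s["ee_rot"],s["time"])
c=cam("wrist"); p,d=bot.get_image("wrist"); cv2.imwrite("pics/w1.png",p); np.savez("w1.npz",p=p,d=d)
P=pts("wrist",d,c); print(c[1].round(3).tolist(),c[0]["fx"])
m=((p.max(2)<60)&(P[...,2]>.075)&(P[...,2]<.095)&(np.hypot(P[...,0]-.51,P[...,1]+.293)<.04))
print(m.sum(),P[m].mean(0) if m.sum() else "",P[m].min(0),P[m].max(0))
E
```

```text
[ 0.50350226 -0.29619169  0.25632321] [ 9.99999717e-01 -6.78985517e-04  6.32833892e-05  3.18212398e-04] 1.5
[[-0.002, -1.0, 0.001, -0.297], [0.947, -0.002, -0.321, -0.451], [0.321, 0.0, 0.947, -0.497], [0.0, 0.0, 0.0, 1.0]] 325.41569913389384
982 [ 0.51166329 -0.29370766  0.08362712] [ 0.49704423 -0.30686638  0.07502364] [ 0.52403756 -0.28008013  0.08638377]
```

View pics/w1.png

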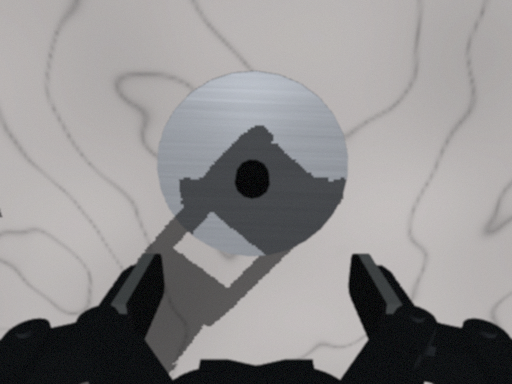

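The wrist view shows the knob at (252,179), so it sits at about (0.5105, -0.2935) with its top at 0.084.

>>> play_rows([
  [0.009,0.0034,-0.02],
  [0,0,-0.03],
  [0,0,-0.03],
  [0,0,-0.03],
  [0,0,-0.025],
  [0,0,-0.0175],
  [0,0,0],
  [0,0,0],
], roll=[0,0,0,0,0,0,0,0])

```text
time: 2.35
eef_pos: [0.5112, -0.2931, 0.134]
ee_rot: [1.0, -0.001, 0.0, 0.0]
contact_force: [-0.4, -0.5, -0.2]
grip_width: 0.0855
gripper_force: 0.0
```

>>> play_rows([
  [0,0,0],
  [0,0,0],
  [0,0,0],
  [0,0,0],
  [0,0,0],
  [0,0,0],
  [0,0,0],
  [0,0,0],
], roll=[0,0,0,0,0,0,0,0], fingers=-1, squeeze=60)

```text
time: 3.15
eef_pos: [0.5115, -0.2931, 0.1348]
ee_rot: [1.0, -0.0, 0.001, 0.001]
contact_force: [-0.7, 0.5, 6.0]
grip_width: 0.0258
gripper_force: 59.4
```

>>> play_rows([
  [0,0,0.005],
  [0,0,0.01],
  [0,0,0.015],
  [0,0,0.02],
  [0,0,0.03],
  [0,0,0.04],
  [0,0,0.04],
  [0,0,0],
], roll=[0,0,0,0,0,0,0,0], squeeze=80)

```text
time: 3.95
eef_pos: [0.5132, -0.2944, 0.2687]
ee_rot: [1.0, -0.0, 0.004, 0.004]
contact_force: [0.7, -0.7, -3.5]
grip_width: 0.0257
gripper_force: 79.5
```

```bash
python3 - <<'E'
from h import *
s=bot.get_state(); print(s["eef_pos"],s["contact_force"],s["torque"],s["grip_width"])
p,d=bot.get_image("side"); cv2.imwrite("pics/s1.png",p[150:384,100:420])
E
```

```text
[ 0.51322024 -0.29444547  0.2687308 ] [ 0.71898753 -0.74931945 -3.45254129] [-0.04668151 -0.0451042  -0.00455793] 0.02566715920476939
```

View pics/s1.png

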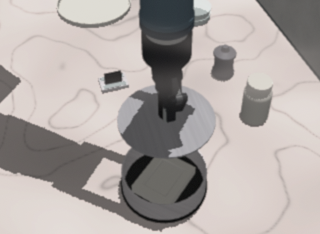

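>>> play_rows([
  [0,0.015,0],
  [0,0.03,0],
  [0,0.045,0],
  [0,0.05,0],
  [0,0.05,0],
  [0,0.05,0],
  [0,0.05,0],
  [0,0.05,0],
], roll=[0,0,0,0,0,0,0,0])

```text
time: 4.8
eef_pos: [0.5092, -0.0181, 0.2596]
ee_rot: [1.0, -0.0, -0.002, -0.001]
contact_force: [1.1, 0.5, -3.7]
grip_width: 0.0255
gripper_force: 79.4
```

>>> play_rows([
  [-0.003,0.05,0],
  [-0.003,0.05,0],
  [-0.003,0.05,0],
  [-0.003,0.05,0],
  [-0.003,0.05,0],
  [-0.003,0.05,0],
  [-0.003,0.045,0],
  [0,0.03,0],
], roll=[0,0,0,0,0,0,0,0])

```text
time: 5.6
eef_pos: [0.4915, 0.2818, 0.2594]
ee_rot: [1.0, 0.001, -0.002, 0.0]
contact_force: [0.3, -1.1, -3.4]
grip_width: 0.0254
gripper_force: 79.4
```

>>> play_rows([
  [0,0.02,0],
  [0,0.01,0],
  [0,0,0],
  [0,0,0],
], roll=[0,0,0,0])

```text
time: 6.0
eef_pos: [0.4941, 0.3024, 0.2613]
ee_rot: [1.0, -0.001, -0.0, 0.0]
contact_force: [0.5, 0.3, -3.1]
grip_width: 0.0256
gripper_force: 79.4
```

```bash
python3 - <<'E'
from h import *
s=bot.get_state(); print(s["time"],s["eef_pos"],s["ee_rot"],s["contact_force"],s["torque"],s["grip_width"])
ct=cam("top"); p,d=bot.get_image("top"); P=pts("top",d,ct); np.savez("top1.npz",p=p,d=d)
cs=cam("side"); p2,d2=bot.get_image("side")
# dish rim from initial depth pictures: outer points at z>.008
for n,f in (("top","top0.npz"),("side","side0.npz")):
    Q=pts(n,np.load(f)["d"]); k=(Q[...,2]>.009)&(Q[...,2]<.02)&(np.hypot(Q[...,0]-.495,Q[...,1]-.332)<.13)
    q=Q[k]; c,r=cv2.minEnclosingCircle(q[:,:2].astype(np.float32)); print("dish",n,len(q),c,r)
# pot pocket & lid
for n,Q in (("top",P),("side",pts("side",d2,cs))):
    r=np.hypot(Q[...,0]-.51,Q[...,1]+.2935)
    for nm,a,b,R in (("block",.02,.028,.075),("floor",.010,.017,.075),("rim",.046,.054,.095)):
        k=(Q[...,2]>a)&(Q[...,2]<b)&(r<R); print(n,nm,k.sum(),np.median(Q[k],0).round(4) if k.sum() else "",cv2.minAreaRect(Q[k][:,:2].astype(np.float32)) if k.sum()>5 else "")
    k=(abs(Q[...,2]-s["eef_pos"][2]+.078)<.012)&(np.hypot(Q[...,0]-s["eef_pos"][0],Q[...,1]-s["eef_pos"][1])<.1); q=Q[k]
    print("lid",n,len(q),cv2.minEnclosingCircle(q[:,:2].astype(np.float32)),np.median(q[:,2]), np.linalg.lstsq(np.c_[q[:,:2],np.ones(len(q))],q[:,2],rcond=None)[0][:2])
cv2.imwrite("pics/t1.png",cv2.resize(p[160:300,60:430],None,fx=2,fy=2))
E
```

```text
6.0 [0.49414724 0.30238681 0.26133584] [ 9.99999533e-01 -6.93556590e-04 -4.93090101e-04  4.58999994e-04] [ 0.46800139  0.30617865 -3.10709893] [-0.02665908  0.00804432  0.00306838] 0.025580206998527498
dish top 383 (0.49267175793647766, 0.3342680335044861) 0.10623984038829803
dish side 405 (0.49419015645980835, 0.3356810212135315) 0.10869162529706955
top block 548 [ 0.5093 -0.2976  0.0235] ((0.527014970779419, -0.3004859685897827), (0.12190481275320053, 0.1144760474562645), 41.035072326660156)
top floor 408 [ 0.5096 -0.2949  0.0134] ((0.5131983160972595, -0.2947956919670105), (0.12842583656311035, 0.14306846261024475), 73.37252044677734)
top rim 243 [ 0.5115 -0.2984  0.0493] ((0.5074776411056519, -0.2944599986076355), (0.1586408168077469, 0.1573982834815979), 10.189543724060059)
lid top 1644 ((0.49189096689224243, 0.30089548230171204), 0.08368470519781113) 0.17928269844194922 [-0.00195    -0.00202103]
side block 1205 [ 0.5099 -0.2945  0.0238] ((0.500321090221405, -0.27975741028785706), (0.10288767516613007, 0.11558085680007935), 41.331478118896484)
side floor 795 [ 0.5114 -0.2922  0.014 ] ((0.5045259594917297, -0.28243887424468994), (0.11238206177949905, 0.11572422832250595), 29.323352813720703)
side rim 646 [ 0.5068 -0.305   0.0493] ((0.51115882396698, -0.29220885038375854), (0.15997344255447388, 0.15756107866764069), 69.06343078613281)
lid side 1516 ((0.4938664138317108, 0.3032686710357666), 0.08720391988754272) 0.18083917437505626 [-0.00138056  0.00130408]
```

View pics/t1.png

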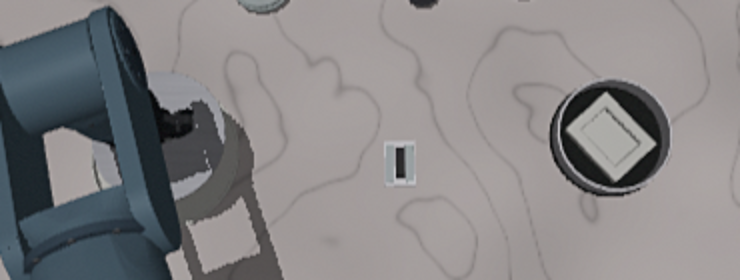

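The lid hangs level and centred under the tool, and the dish centre is about (0.4935, 0.3345). The open pot's pocket is turned about 40°.

>>> play_rows([
  [0,0.02,-0.01],
  [0,0.02,-0.02],
  [0,0,-0.035],
  [0,0,-0.04],
  [0,0,-0.04],
  [0,0,-0.03],
  [0,0,-0.015],
  [0,0,0],
], roll=[0,0,0,0,0,0,0,0])

```text
time: 6.9
eef_pos: [0.4932, 0.3347, 0.1078]
ee_rot: [1.0, -0.001, -0.002, 0.001]
contact_force: [-0.9, -0.2, -3.6]
grip_width: 0.0254
gripper_force: 79.5
```

>>> play_rows([
  [0,0,-0.006],
  [0,0,-0.006],
  [0,0,-0.003],
  [0,0,-0.003],
  [0,0,0],
  [0,0,0],
], roll=[0,0,0,0,0,0])

```text
time: 7.5
eef_pos: [0.4944, 0.3353, 0.0957]
ee_rot: [1.0, -0.0, 0.0, -0.0]
contact_force: [0.3, -0.1, -3.6]
grip_width: 0.0252
gripper_force: 79.5
```

>>> play_rows([
  [0,0,-0.0015],
  [0,0,0],
  [0,0,-0.001],
  [0,0,0],
  [0,0,-0.001],
  [0,0,0],
], roll=[0,0,0,0,0,0])

```text
time: 8.1
eef_pos: [0.4943, 0.3353, 0.0929]
ee_rot: [1.0, -0.0, 0.0, -0.0]
contact_force: [-1.0, -0.1, -1.3]
grip_width: 0.0257
gripper_force: 80.1
```

>>> play_rows([
  [0,0,-0.0008],
  [0,0,0],
  [0,0,0],
], roll=[0,0,0])

```text
time: 8.4
eef_pos: [0.4943, 0.3353, 0.0929]
ee_rot: [1.0, -0.0, 0.0, 0.0]
contact_force: [-2.6, -1.5, 5.6]
grip_width: 0.0255
gripper_force: 80.8
```

>>> play_rows([
  [0,0,0],
  [0,0,0],
  [0,0,0],
  [0,0,0],
  [0,0,0],
  [0,0,0],
], roll=[0,0,0,0,0,0], fingers=1)

```text
time: 9.0
eef_pos: [0.4943, 0.3353, 0.092]
ee_rot: [1.0, -0.0, -0.0, -0.0]
contact_force: [0.3, -0.4, 0.0]
grip_width: 0.0857
gripper_force: 0.0
```

>>> play_rows([
  [0,0,0.02],
  [0,0,0.03],
  [0,0,0.04],
  [0,0,0.04],
  [0,-0.03,0.03],
  [0,-0.05,0],
  [0,-0.05,0],
  [0,-0.05,0],
], roll=[0,0,0,0,0,0,0,0])

```text
time: 9.8
eef_pos: [0.4943, 0.1901, 0.2218]
ee_rot: [1.0, 0.0, 0.001, -0.0]
contact_force: [-0.2, 0.6, 0.1]
grip_width: 0.0855
gripper_force: 0.0
```

>>> play_rows([
  [-0.015,-0.05,0],
  [-0.015,-0.05,0],
  [-0.015,-0.05,0],
  [-0.01,-0.05,0],
  [0,-0.04,0],
  [0,0,0],
  [0,0,0],
  [0,0,0],
], roll=[0,0,0,0,0,0,0,0])

```text
time: 10.6
eef_pos: [0.4504, -0.0, 0.2205]
ee_rot: [1.0, -0.0, 0.0, -0.0]
contact_force: [-0.2, 0.5, -0.1]
grip_width: 0.0854
gripper_force: 0.0
```

```bash
python3 - <<'E'
from h import *
s=bot.get_state(); print(s["time"],s["eef_pos"],s["ee_rot"])
c=cam("wrist"); p,d=bot.get_image("wrist"); np.savez("w2.npz",p=p,d=d); P=pts("wrist",d,c)
k=(abs(P[...,0]-.475)<.06)&(abs(P[...,1])<.06)
for nm,m in (("bar",k&(P[...,2]>.028)&(P[...,2]<.045)),("plate",k&(P[...,2]>.006)&(P[...,2]<.045))):
    q=P[m]; print(nm,len(q),cv2.minAreaRect(q[:,:2].astype(np.float32)),np.median(q,0).round(4))
# lid in dish + pocket from top/side views
for n in ("top","side"):
    p2,d2=bot.get_image(n); np.savez(n+"2.npz",p=p2,d=d2); Q=pts(n,d2)
    m=(abs(Q[...,2]-.012)<.003)&(np.hypot(Q[...,0]-.494,Q[...,1]-.335)<.088); q=Q[m]
    print("lid",n,len(q),q.mean(0).round(4),cv2.minEnclosingCircle(q[:,:2].astype(np.float32)),np.linalg.lstsq(np.c_[q[:,:2],np.ones(len(q))],q[:,2],rcond=None)[0].round(4))
cv2.imwrite("pics/w2.png",p)
E
```

```text
10.6 [ 4.50363630e-01 -2.34338370e-05  2.20549733e-01] [ 9.99999936e-01 -1.61964031e-04  3.02900847e-04 -9.85463526e-05]
bar 751 ((0.4773661196231842, 0.0032607819885015488), (0.04005194082856178, 0.01179807260632515), 0.06440658122301102) [0.4785 0.003  0.0342]
plate 3664 ((0.47750124335289, 0.0031700413674116135), (0.06393859535455704, 0.0439940020442009), 0.5258020162582397) [0.4808 0.0029 0.0109]
lid top 1800 [0.4893 0.3323 0.0116] ((0.49124598503112793, 0.33430537581443787), 0.08365549147129059) [-0.0012 -0.0031  0.0132]
lid side 764 [0.4897 0.3265 0.0121] ((0.49290910363197327, 0.3358742296695709), 0.08585314452648163) [0.0008 0.002  0.0111]
```

View pics/w2.png

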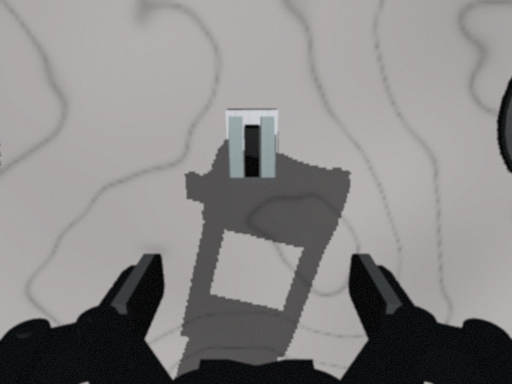

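The wrist view shows the carrier's bar at (252,151), which puts the carrier at (0.4774, 0.0032) with almost no yaw. The lid lies flat in the dish.

>>> play_rows([
  [0.017,0.002,-0.015],
  [0.0167,0.002,-0.03],
  [0,0,-0.04],
  [0,0,-0.04],
  [0,0,-0.027],
  [0,0,-0.01],
  [0,0,-0.005],
  [0,0,0],
], roll=[0,0,0,0,0,0,0,0])

```text
time: 11.55
eef_pos: [0.4776, 0.0027, 0.0868]
ee_rot: [1.0, -0.0, 0.0, 0.0]
contact_force: [-0.2, 0.1, -0.3]
grip_width: 0.0855
gripper_force: 0.0
```

>>> play_rows([
  [0,0,0],
  [0,0,0],
  [0,0,0],
  [0,0,0],
  [0,0,0],
  [0,0,0],
  [0,0,0],
  [0,0,0],
], roll=[0,0,0,0,0,0,0,0], fingers=-1, squeeze=40)

```text
time: 12.35
eef_pos: [0.4776, 0.0023, 0.0868]
ee_rot: [1.0, -0.0, 0.0, 0.0]
contact_force: [-1.1, -0.4, 5.8]
grip_width: 0.011
gripper_force: 40.1
```

>>> play_rows([
  [0,0,0.008],
  [0,0,0.018],
  [0,0,0.03],
  [0,0,0.04],
  [0,-0.01,0.04],
  [0,-0.02,0.03],
  [0,-0.035,0],
  [0,-0.045,0],
], roll=[0,0,0,0,0,0,0,0])

```text
time: 13.15
eef_pos: [0.4773, -0.0856, 0.2204]
ee_rot: [1.0, 0.001, 0.001, 0.0]
contact_force: [0.2, -0.4, -1.3]
grip_width: 0.0111
gripper_force: 39.3
```

>>> play_rows([
  [0.001,-0.045,0],
  [0.001,-0.045,0],
  [0.001,-0.045,0],
  [0,-0.045,0],
  [0,-0.045,0],
  [0,-0.035,0],
  [0,-0.022,0],
  [0,-0.01,0],
], roll=[0.03,0.03,0.03,0.03,0.03,0.03,0.03,0.03])

```text
time: 13.95
eef_pos: [0.479, -0.3209, 0.2189]
ee_rot: [0.93, 0.369, -0.0, -0.0]
contact_force: [-0.7, 0.8, -1.5]
grip_width: 0.0112
gripper_force: 39.3
```

>>> play_rows([
  [0,0,0],
  [0,0,0],
  [0,0,0],
  [0,0,0],
], roll=[0,0,0,0])

```text
time: 14.35
eef_pos: [0.4797, -0.3183, 0.2192]
ee_rot: [0.93, 0.368, -0.0, -0.0]
contact_force: [0.5, -0.7, -1.4]
grip_width: 0.0108
gripper_force: 39.3
```

```bash
cat > m.py <<'E'
from h import *
import sys
from scipy.spatial.transform import Rotation as R
s=bot.get_state(); r=R.from_quat(s["ee_rot"]).as_matrix(); print(s["time"],s["eef_pos"],"toolx yaw",np.degrees(np.arctan2(r[1,0],r[0,0])),s["qpos"][5],s["contact_force"],s["grip_width"])
c=cam("wrist"); p,d=bot.get_image("wrist"); P=pts("wrist",d,c); np.savez(sys.argv[1]+".npz",p=p,d=d,P=P)
k=np.hypot(P[...,0]-.51,P[...,1]+.2935)<.07
for nm,a,b in (("floor",.011,.017),("block",.019,.028),("rim",.046,.054)):
    m=(k if nm!="rim" else np.hypot(P[...,0]-.51,P[...,1]+.2935)<.095)&(P[...,2]>a)&(P[...,2]<b)
    if nm=="floor": l=cv2.connectedComponentsWithStats(m.astype(np.uint8)); i=1+np.argmax(l[2][1:,4]); m=l[1]==i
    q=P[m]; print(nm,len(q),cv2.minAreaRect(q[:,:2].astype(np.float32)),np.median(q[:,2]).round(4),cv2.minEnclosingCircle(q[:,:2].astype(np.float32)) if nm=="rim" else "")
cv2.imwrite(f"pics/{sys.argv[1]}.png",p)
E
python3 m.py w3
```

```text
14.35 [ 0.47969505 -0.3183358   0.21921793] toolx yaw 43.13899170876022 0.025855946736269966 [ 0.46950708 -0.6909404  -1.41618235] 0.010800065140790644
floor 4649 ((0.5095735788345337, -0.29465338587760925), (0.06819647550582886, 0.04823186993598938), 40.81600570678711) 0.0142 
block 6723 ((0.5098719596862793, -0.2943768799304962), (0.09983881562948227, 0.08029297739267349), 40.85253143310547) 0.0241 
rim 3829 ((0.5136157274246216, -0.2914823591709137), (0.1498250961303711, 0.15932470560073853), 40.12947463989258) 0.0499 ((0.5099757313728333, -0.29435646533966064), 0.08001043647527695)
```

View pics/w3.png

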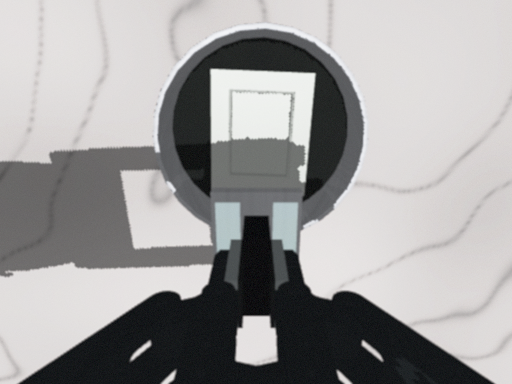

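The wrist view shows the pocket fully visible at (262,132) and the carrier in the fingers at (257,225). I'll measure the carrier's offset from the TCP in the same frame.

```bash
python3 - <<'E'
from h import *
P=np.load("w3.npz")["P"]; t=np.array([.479695,-.318336,.219218]); a=np.radians(43.139)
D=P-t; X=D[...,0]*np.cos(a)+D[...,1]*np.sin(a); Y=-D[...,0]*np.sin(a)+D[...,1]*np.cos(a); Z=D[...,2]
m=(abs(Z+.077)<.006)&(abs(X)<.06)&(abs(Y)<.04); print(m.sum(),np.median(Z[m]))
print(np.percentile(X[m],[1,50,99,99.8]),np.percentile(Y[m],[.2,1,99,99.8]))
for x0 in (.006,.014,.02,.026): 
    k=m&(abs(X-x0)<.003); print(x0,k.sum(),Y[k].min(),Y[k].max()) if k.sum() else 0
for y0 in (-.017,-.01,.01,.017):
    k=m&(abs(Y-y0)<.003); print(y0,X[k].max()) if k.sum() else 0
E
```

```text
4452 -0.07630075415179287
[0.00042655 0.02066309 0.03132014 0.03148782] [-0.02200549 -0.02173913  0.02164595  0.02190854]
0.006 497 -0.022074119853681476 0.0219284717788997
0.014 695 -0.02207602066633846 0.022019102996713728
0.02 1052 -0.021946776145604315 0.021802870659605768
0.026 1079 -0.022089960332144186 0.021997050225647418
-0.017 0.03140169319276008
-0.01 0.031461341227901014
0.01 0.03153075193421779
0.017 0.03180494326368235
```

>>> play_rows([
  [0.01,0.008,0],
  [0.018,0.014,0],
  [0.0098,0.0079,0],
  [0,0,-0.03],
  [0,0,-0.03],
  [0,0,-0.02],
  [0,0,0],
  [0,0,0],
], roll=[-0.0128,0,0,0,0,0,0,0])

```text
time: 15.2
eef_pos: [0.51, -0.2953, 0.1554]
ee_rot: [0.937, 0.349, -0.0, -0.0]
contact_force: [-0.3, -0.4, -1.0]
grip_width: 0.0108
gripper_force: 39.2
```

>>> play_rows([
  [0,0,0],
  [0,0,0],
  [0,0,0],
], roll=[0,0,0])

```text
time: 15.5
eef_pos: [0.5103, -0.2956, 0.1563]
ee_rot: [0.937, 0.349, 0.0, 0.001]
contact_force: [-1.1, -0.4, -1.2]
grip_width: 0.0111
gripper_force: 39.2
```

```bash
python3 - <<'E'
from h import *
from scipy.spatial.transform import Rotation as R
s=bot.get_state(); r=R.from_quat(s["ee_rot"]).as_matrix(); print(s["time"],s["eef_pos"],np.degrees(np.arctan2(r[1,0],r[0,0])),(np.array([.5099,-.2944,.101])-s["eef_pos"])/.8)
E
```

```text
15.5 [ 0.51026427 -0.29560993  0.15627135] 40.847913477987476 [-0.00045534  0.00151242 -0.06908919]
```

Now down to about 3 mm above the block's top, with the small lateral correction.

>>> play_rows([
  [-0.0005,0.0015,-0.01],
  [0,0,-0.02],
  [0,0,-0.015],
  [0,0,-0.006],
  [0,0,0],
  [0,0,0],
  [0,0,0],
], roll=[0,0,0,0,0,0,0])

```text
time: 16.2
eef_pos: [0.5098, -0.2943, 0.1149]
ee_rot: [0.937, 0.349, 0.0, 0.0]
contact_force: [-0.2, -0.6, -0.1]
grip_width: 0.0111
gripper_force: 39.2
```

>>> play_rows([
  [0,0,-0.004],
  [0,0,-0.004],
  [0,0,-0.003],
  [0,0,-0.003],
  [0,0,-0.001],
  [0,0,0],
  [0,0,0],
], roll=[0,0,0,0,0,0,0])

```text
time: 16.9
eef_pos: [0.5095, -0.294, 0.1025]
ee_rot: [0.937, 0.349, 0.0, 0.0]
contact_force: [-0.6, -0.0, -1.0]
grip_width: 0.0109
gripper_force: 39.2
```

>>> play_rows([
  [0,0,-0.0008],
  [0,0,0],
  [0,0,-0.0006],
  [0,0,0],
  [0,0,0],
], roll=[0,0,0,0,0])

```text
time: 17.4
eef_pos: [0.5095, -0.294, 0.1013]
ee_rot: [0.937, 0.349, -0.0, -0.0]
contact_force: [0.9, 0.2, -1.6]
grip_width: 0.011
gripper_force: 39.2
```

>>> play_rows([
  [0,0,-0.0006],
  [0,0,0],
  [0,0,-0.0006],
  [0,0,0],
  [0,0,0],
], roll=[0,0,0,0,0])

```text
time: 17.9
eef_pos: [0.5095, -0.2941, 0.1009]
ee_rot: [0.937, 0.349, 0.0, 0.0]
contact_force: [-2.6, 0.8, 5.0]
grip_width: 0.0111
gripper_force: 40.2
```

>>> play_rows([
  [0,0,0],
  [0,0,0],
  [0,0,0],
  [0,0,0],
  [0,0,0],
  [0,0,0],
], roll=[0,0,0,0,0,0], fingers=0.2)

```text
time: 18.5
eef_pos: [0.5094, -0.294, 0.1003]
ee_rot: [0.937, 0.349, -0.0, -0.0]
contact_force: [0.2, 0.1, -0.2]
grip_width: 0.0514
gripper_force: 0.0
```

>>> play_rows([
  [0,0,0.01],
  [0,0,0.02],
  [0,0,0.03],
  [0,0,0.03],
  [-0.02,-0.02,0.03],
  [-0.025,-0.02,0.02],
  [0,0,0],
  [0,0,0],
], roll=[0,0,0,0,0,0,0,0])

```text
time: 19.3
eef_pos: [0.4736, -0.3265, 0.2139]
ee_rot: [0.937, 0.348, 0.001, 0.001]
contact_force: [0.5, -0.1, 0.2]
grip_width: 0.051
gripper_force: 0.0
```

```bash
python3 - <<'E'
from h import *
s=bot.get_state(); print(s["time"],s["eef_pos"],s["grip_width"])
c=cam("wrist"); p,d=bot.get_image("wrist"); P=pts("wrist",d,c); cv2.imwrite("pics/w4.png",p)
k=np.hypot(P[...,0]-.51,P[...,1]+.2945)<.06
m=k&(P[...,2]>.045)&(P[...,2]<.053); print("bar",cv2.minAreaRect(P[m][:,:2].astype(np.float32)),np.median(P[m][:,2]))
a=np.radians(40.83);X=(P[...,0]-.5096)*np.cos(a)+(P[...,1]+.2947)*np.sin(a);Y=-(P[...,0]-.5096)*np.sin(a)+(P[...,1]+.2947)*np.cos(a)
m=(abs(X)<.03)&(abs(Y)<.02)&((abs(X)>.023)|(abs(Y)>.012))&(P[...,2]<.03); q=P[m]; print("plate",len(q),np.median(q[:,2]),np.linalg.lstsq(np.c_[X[m],Y[m],np.ones(len(q))],q[:,2],rcond=None)[0].round(4))
p2,d2=bot.get_image("top"); p0=np.load("top0.npz")["p"]; print("bystanders diff",[int(cv2.absdiff(p2,p0)[y-22:y+22,x-20:x+20].mean()) for x,y in ((190,150),(271,151),(323,143))])
E
```

```text
19.3 [ 0.47363023 -0.32647705  0.21388757] 0.05100188382677126
bar ((0.5090590119361877, -0.29434946179389954), (0.03957509994506836, 0.011350574903190136), 41.03752899169922) 0.0482565419509732
plate 2050 0.02472365937198534 [-0.0015 -0.0007  0.0247]
bystanders diff [12, 11, 12]
```

View pics/w4.png

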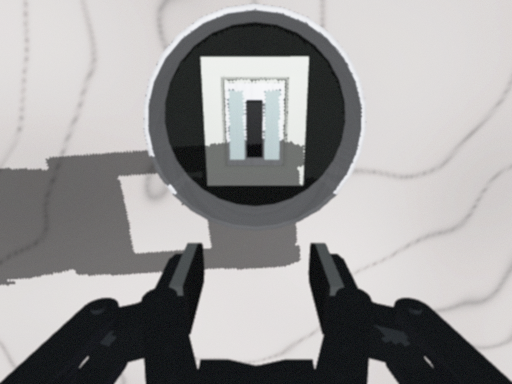

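The carrier at (254,125) is seated flat: its bar top reads 0.048 and it has almost no slope. The bystander patches changed only by a uniform brightness amount, and the lid was checked flat in the dish earlier.

```bash
python3 -c "
from bench import bot; print(bot.hand_in())"
```

```text
the job is handed in; nothing more can be done
None
```

The lid lies flat, knob up, in the dish and the carrier is seated flat and square in the pot's pocket; the job was handed in after about 19.4 s of robot time, and no verdict came back.

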